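# Lock the ski bench for transport

## Task

The bench is about to be carried out to the van, so lock it down with three pushes of your fingertips, in this order: push the orange vise's lever fully down, then the blue vise's lever fully down, and last push the yellow clip on the lid of the plastic box fully down. Pick nothing up, and leave the box and all the loose things standing where they are.

Things in the scene. Friction and masses are not known exactly. Their poses are not given: they have to be found in the camera images.
- vise_orange: aluminium ski vise with orange jaws and a lever grip of the same colour, screwed to the bench. Origin under the centre of its 130 x 100 mm base plate (10 mm thick); x points away from the lever side towards the head, z up. The head (42 x 98 mm) is centred 41 mm along +x, its jaws 102 mm high; the lever pivots about y at x = +10 mm, 55 mm up, and its free end points to -x, at x = -80 mm when down
- orange_lever (a joint): the clamp lever of the orange vise: 90 mm long with a flat orange grip (50 mm long, 36 mm wide) at its free end. Value = angle pressed, rad: 0 = sloping up 0.70 rad (40 degrees) above level, 0.70 = fully down, lying level against its stop. Stiff hinge (about 3 N at the grip): it stays where it is left and does not spring back
- orange_pad (a point): point on the middle of the upper face of the orange grip, 70 mm from the lever's pivot. Its frame tilts with the lever: x runs along the lever from the free end towards the pivot and the vise's head, y across it, z out of the upper face. The grip reaches 20 mm beyond this point to the free end. The pivot axis is 55 mm above the bench; with the lever fully down this point is 62 mm above the bench
- vise_blue: aluminium ski vise with blue jaws and a lever grip of the same colour, screwed to the bench. Origin under the centre of its 130 x 100 mm base plate (10 mm thick); x points away from the lever side towards the head, z up. The head (42 x 98 mm) is centred 41 mm along +x, its jaws 102 mm high; the lever pivots about y at x = +10 mm, 55 mm up, and its free end points to -x, at x = -80 mm when down
- blue_lever (a joint): the clamp lever of the blue vise: 90 mm long with a flat blue grip (50 mm long, 36 mm wide) at its free end. Value = angle pressed, rad: 0 = sloping up 0.70 rad (40 degrees) above level, 0.70 = fully down, lying level against its stop. Stiff hinge (about 3 N at the grip): it stays where it is left and does not spring back
- blue_pad (a point): point on the middle of the upper face of the blue grip, 70 mm from the lever's pivot. Its frame tilts with the lever: x runs along the lever from the free end towards the pivot and the vise's head, y across it, z out of the upper face. The grip reaches 20 mm beyond this point to the free end. The pivot axis is 55 mm above the bench; with the lever fully down this point is 62 mm above the bench
- toolbox: grey plastic box with a white lid, 170 x 120 mm and 80 mm high over the lid, about 1.8 kg, standing loose on the bench. Origin under its centre; x is its long side, z up. The yellow clip lies along x on the lid, its pivot about y at x = +34 mm, 89 mm up, its free end towards -x
- box_clip (a joint): the spring clip on the lid: 83 mm long with a flat yellow grip (46 mm long, 36 mm wide) at its free end. Value = angle pressed, rad: 0 = sloping up 0.60 rad (34 degrees), 0.60 = fully down, lying flat along the lid. Stiff hinge (about 3 N at the grip): it stays where it is left
- clip_pad (a point): point on the upper face of the yellow grip, 64 mm from the clip's pivot and 19 mm from its free end; frame as for the lever grips (x from the free end towards the pivot, z out of the upper face). With the clip fully down this point is 95 mm above the bench
- scraper: blue plastic scraper lying flat, 65 x 130 x 5 mm, origin under its centre
- brush: round nylon brush, 72 mm across, bristles down, 56 mm high with its knob, origin under its centre
- bowl: white ceramic bowl, 130 mm across, 55 mm high, origin under its centre
- jar: small jar with a black cap, 44 mm across, 85 mm high, origin under its centre
- edge_guide: red edge guide, 40 x 36 mm, 54 mm high, origin under its centre
- cork: cork block 45 x 90 x 35 mm, origin under its centre
- file: flat file with a wooden handle, lying along its y, about 260 mm long, 20 mm high; origin underneath, about 50 mm from the handle

How it is judged:
By the outcome, as a careful person would: the job done as asked, in the order asked, and still so for the second after the job is handed in, with the robot touching nothing.
It also fails if it takes over 51 s, if anything falls off the work surface, if the arm or the gripper's body presses on something with over 40 N, if the wrist force passes 120 N, or if a joint passes its speed limit or range.

## Robot

A 6-joint arm with a two-finger parallel gripper is mounted at the origin on the work surface. World frame = base frame: x ahead of the robot, y to its left, z up, the work surface at z = 0. Lengths are in mm, angles in rad, forces in N, time in s.
With the tool pointing down it reaches from about 325 to 850 mm from the base axis. Payload 4.4 kg.
Tool frame: the origin (TCP) lies midway between the tips of the shut fingers; the grasp point (between the pads) lies 19 mm behind it; z points along the fingers, y is the line along which they close (so a half turn about z gives the same grasp; the last joint's range is limited). The gripper opens to 94 mm and grips with 3 to 60 N. Pads are 16 mm wide; open, the fingers measure 119 mm over their backs; the gripper's body (75 mm by 177 mm) begins 78 mm behind the grasp point.
Start: joints at [-1.393, 0.207, 1.542, -0, 1.393, -0.15], TCP at [185.659, -544.204, 205.447] pointing down, gripper open.
Joint ranges: [-2.73, 2.73], [-0.86, 2.22], [0.23, 2.46], [-1.11, 4.25], [0.08, 2.63], [-2.82, 2.82]. Speed limits (rad/s): [2.79, 2.79, 3.14, 3.14, 3.14, 3.14].

## Interface

Orientations are given as a rotation vector (axis times angle).
In Python, from bench import manip gives the robot as it stands.
- The arm moves only by the tool move_arm, never from a script. Its argument "commands" is a list of rows, each a list of 3 entries, a list of its own where there are three numbers: the shift along the tool's x, y, z as a fraction of full scale, then the turn, a rotation vector about the tool's x, y, z as a fraction of full scale, then the opening, from 0 (shut) to 1 (fully open). A call has 1 to 12 rows; each row shifts and turns the commanded pose from where the row before left it, along the tool's axes as they then stand; what a row does not reach is not made up. Full scale, the value 1, is 100 cm for a shift and 2 rad for a turn. A row lasts 1/12 s, in which the tool goes at most 41.7 mm and 7.16 degrees, less where a joint would pass 70% of its speed; a pose out of reach is approached as far as the arm can. A call with a number of a shift or a turn outside -1 to 1 is refused whole. A call with a gripper value outside its range is refused whole. The fingers move at their own pace and stop on an object; "grip_force" is the grip in N (left out, the last holds). Time passes only in rows, so rows that do not move let the fingers close. It gives the time, the measured TCP pose, the force, the opening and the grip force at its end, in the units of the state.
- manip.sense(): the state, without advancing time (a new reading comes with each control period).
- manip.snapshot(name): name is "scene" or "side" or "wrist"; returns the picture (384x512x3 uint8, red, green, blue); there is no depth.
- manip.camera_model(name): a dict with "fx", "fy", "cx", "cy" (pixels), "rvec" (rotation vector, rad) and "tvec" (3), from world to camera coordinates, as OpenCV has them. Camera axes: x right, y down, z forward; pixel columns grow to the right and rows downward; lengths in mm; the calibration is good to about 2 mm. The wrist camera is an equidistant fisheye: a pixel r from the principal point sees the ray r / f radians off the axis. A picture is of the moment at which its call begins: read the wrist's pose just before it. camera_model takes no time and is no camera call; for the wrist camera it gives the pose at the moment of the call.
- manip.sign_off(): hands the job in; it is judged then, once.
The state is a dict: "clock": time; "qpos": joint angles; "dq": joint speeds; "joint_efforts": joint torques, N m; "ee_pos": TCP position; "tcp_rot": TCP orientation; "force": force on the tool from outside, world axes, zero at the start; "ft_torque": the same for the moment, N m; "opening": finger opening in mm; "grip_force": force on a finger pad.
Only numpy, scipy, OpenCV 4.12 (cv2) and the standard library are available. Lean on these libraries where they do the work, as an engineer would, in place of code of your own. Each camera call takes 0.05 s, during which the arm holds its last target. There are 200 camera calls.

## Working session

There is one attempt and no reset: what is moved stays moved. The work goes in short steps, Python scripts to look and compute and a tool call to move; the robot and the scene stay as the last step left them, time stands still between calls to the robot, and variables do not carry over. Pictures are saved under pics/ and viewed, at most 10 in all, crops included, and the job is handed in when it is done.

Besides the shell and the picture viewer there is one more tool, called as name(argument=value, ...) on one line, values as JSON. move_arm: Moves the arm, as the interface text tells. Its arguments: {"type":"object","properties":{"commands":{"type":"array","items":{"type":"array"}},"grip_force":{"type":"number"}},"required":["commands"]}

```bash
mkdir -p pics
python3 - <<'E'
from bench import manip
import cv2
for n in("scene","side"):
    p=manip.snapshot(n); cv2.imwrite(f"pics/{n}0.png",cv2.resize(p[:,:,::-1],(800,600),interpolation=cv2.INTER_CUBIC))
    print(n,manip.camera_model(n))
print(manip.sense())
E
```

```text
scene {'fx': 359.9938159001488, 'fy': 359.9938159001488, 'cx': 258.96616182704355, 'cy': 189.58521103153683, 'rvec': array([ 1.64207956,  1.98329812, -0.7518405 ]), 'tvec': array([  81.31246541, -312.55024366, 1424.94686302])}
side {'fx': 425.4035506896959, 'fy': 425.4035506896959, 'cx': 255.14450379345283, 'cy': 189.77669982296038, 'rvec': array([ 0.93754967, -2.31729422,  1.21564379]), 'tvec': array([393.82317527, 285.6297128 , 812.29526118])}
{'clock': 0.1, 'qpos': array([-1.39252028e+00,  2.07322683e-01,  1.54280440e+00,  1.04333873e-05,
        1.39352136e+00, -1.50496514e-01]), 'dq': array([ 0.00032543, -0.00264028, -0.00210372,  0.00120962,  0.00075179,
       -0.00020007]), 'joint_efforts': array([ 4.51803459e-06, -3.71862245e+01, -2.82292861e+01,  6.99640671e-02,
        3.10640072e-02, -5.90651462e-05]), 'ee_pos': array([ 185.51962437, -543.47287925,  204.41698787]), 'tcp_rot': array([-3.09721322e+00, -5.13772669e-01,  2.87056102e-05]), 'force': array([-0.49862305,  0.24069721, -0.03254213]), 'ft_torque': array([-0.01873478,  0.01431774, -0.03056491]), 'grip_force': 0.0, 'opening': 93.91246675040703}
```

View pics/scene0.png

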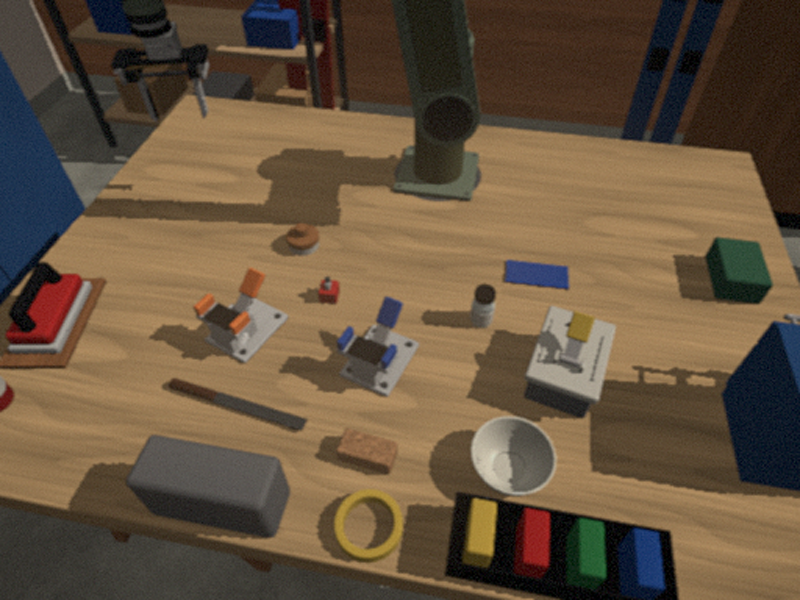

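View pics/side0.png

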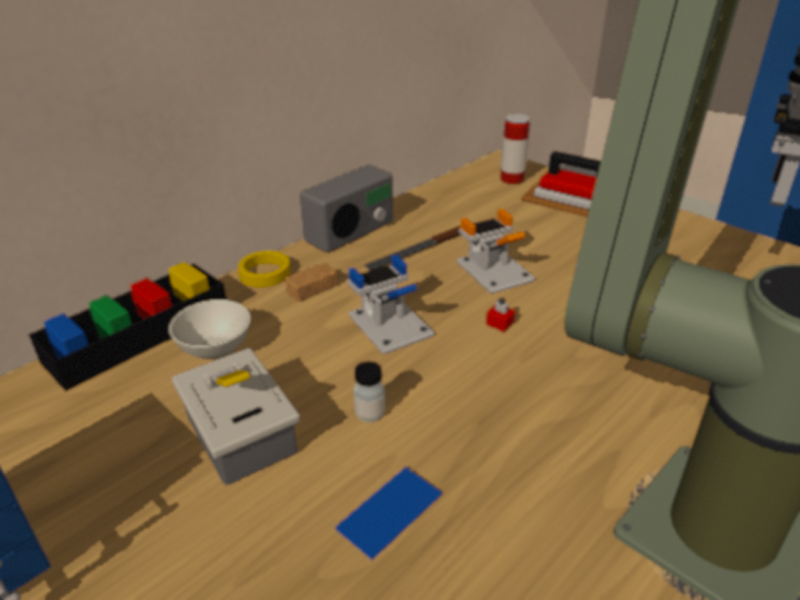

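The scene view shows the orange grip near (252,283), the blue grip near (389,312) and the yellow clip near (580,326), in 800x600 pixels. All of them are also visible from the side. I'll enlarge these areas.

Run:
```python
from bench import manip
import cv2,numpy as np
rows=[]
for n,cs in(("scene",[(118,165),(208,185),(332,190)]),("side",[(285,125),(215,155),(105,220)])):
    p=manip.snapshot(n)[:,:,::-1]; r=[]
    for x,y in cs:
        w,h=(66,75)
        c=cv2.resize(p[y:y+h,x:x+w],None,fx=4,fy=4,interpolation=cv2.INTER_CUBIC).copy()
        for k in range(0,w,10): cv2.line(c,(4*k,0),(4*k,8 if k%20 else 14),(0,0,255),1); cv2.putText(c,str(x+k),(4*k,22),0,.32,(0,0,255),1)
        for k in range(0,h,10): cv2.line(c,(0,4*k),(8,4*k),(0,0,255),1); cv2.putText(c,str(y+k),(10,4*k+4),0,.32,(0,0,255),1)
        r.append(c)
    rows.append(np.hstack(r))
cv2.imwrite("pics/c1.png",np.vstack(rows))
```

```text
(no output)
```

View pics/c1.png

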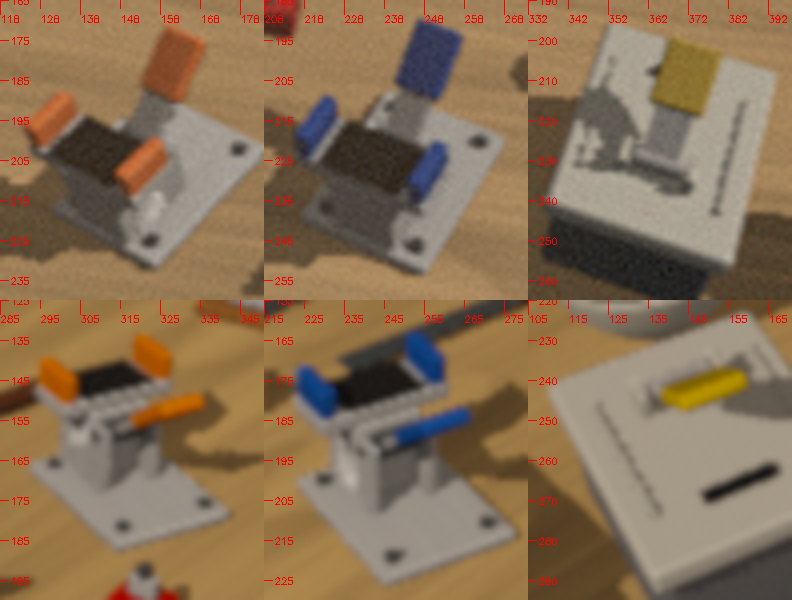

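The crops show each grip's four corners and each plate or lid corner clearly. Next I fit x, y and yaw of each model to these corners in both views.

```bash
cat > h.py <<'E'
from bench import manip
import cv2,numpy as np
from scipy.optimize import least_squares
CM={n:manip.camera_model(n) for n in("scene","side")}
def proj(n,P):
    m=CM[n];K=np.array([[m['fx'],0,m['cx']],[0,m['fy'],m['cy']],[0,0,1]])
    return cv2.projectPoints(np.array(P,float),m['rvec'],m['tvec'],K,None)[0][:,0]
def lev(px,pz,a,l,w,h): return (px-l*np.cos(a)-h*np.sin(a),w,pz+l*np.sin(a)+h*np.cos(a))
E
cat > fit.py <<'E'
from h import *
def grip(px,pz,a,l0,l1,h):
    # upper-face normal leans towards the pivot (+x)
    return [(px-l*np.cos(a)+h*np.sin(a),w,pz+l*np.sin(a)+h*np.cos(a)) for l,w in((l1,-18),(l1,18),(l0,18),(l0,-18))]
gv=grip(10,55,.7,40,90,7); gb=grip(34,89,.6,37,83,6)
D={'orange':(gv+[(-65,50,10),(65,50,10),(65,-50,10)],[(161,171.25),(169.5,175.5),(163,190.5),(153.5,186.5),(184,202.5),(156.75,232),(132.25,217)],
 [(65,50,10),(-65,50,10),(-65,-50,10)],[(293,166.25),(314.5,187),(342.5,178.75)]),
'blue':(gv+[(-65,50,10),(65,50,10),(65,-50,10)],[(247.5,189.5),(257.5,194.5),(250.75,210),(241,206),(268.25,219.25),(248,253.25),(217,238.75)],
 [(65,50,10),(-65,50,10),(-65,-50,10)],[(223.25,200.5),(245.5,226.25),(279,212.5)]),
'box':(gb+[(-85,-60,80),(-85,60,80),(85,60,80),(85,-60,80)],[(367,199),(380.25,203),(375,219.25),(363,215),(353,195.5),(394,208),(383.25,256.25),(336.25,241.25)],
 [(85,60,80),(-85,60,80),(85,-60,80)],[(110,242.5),(136.75,292),(163,225)])}
for k,(A,a,B,b) in D.items():
    def W(p,X): c,s=np.cos(p[2]),np.sin(p[2]); return np.array(X)@np.array([[c,s,0],[-s,c,0],[0,0,1]])+[p[0],p[1],0]
    f=lambda p:np.r_[(proj('scene',W(p,A))-a).ravel(),(proj('side',W(p,B))-b).ravel()]
    best=min((least_squares(f,[600,y,t],loss='soft_l1') for y in(-300,0,300) for t in(-1,0,1)),key=lambda r:r.cost)
    px,pz,an,h,l=(34,89,.6,6,64) if k=='box' else (10,55,.7,7,70)
    up=W(best.x,[(px-l*np.cos(an)+h*np.sin(an),0,pz+l*np.sin(an)+h*np.cos(an)),(px-l,0,pz+h)])
    print(k,best.x.round(3),'cost',round(best.cost,1),'pad up/down',up.round(1).tolist()); print(f(best.x).reshape(-1,2).round(1).tolist())
E
python3 fit.py
```

```text
orange [ 565.872 -279.77    93.877] cost 10.0 pad up/down [[529.5, -265.6, 105.4], [510.0, -258.0, 62.0]]
[[-0.9, -1.3], [0.2, -0.8], [-0.2, 0.3], [-0.1, -0.7], [2.4, -1.3], [0.4, -1.1], [-0.5, -0.9], [-2.0, -1.6], [-2.1, -1.5], [-1.1, -1.2]]
blue [ 5.8915e+02 -1.6454e+01 -2.8500e-01] cost 9.0 pad up/down [[551.7, -5.5, 105.4], [531.6, 0.4, 62.0]]
[[-1.4, -1.1], [0.3, -1.6], [0.6, 0.1], [-1.2, -0.6], [0.9, -0.8], [0.2, -0.8], [-0.2, -0.3], [-0.9, -2.2], [-1.2, -2.5], [-1.5, -0.6]]
box [559.206 314.506 -44.2  ] cost 16.7 pad up/down [[544.1, 317.8, 130.1], [529.9, 321.0, 95.0]]
[[0.2, -1.0], [0.8, -0.8], [0.7, -0.2], [-1.2, -0.3], [-1.4, -1.4], [0.3, -1.0], [-0.1, -0.2], [-0.2, -1.2], [-1.3, -3.0], [-0.9, -4.1], [-3.4, -4.4]]
```

The fit agrees with the images to about 1–2 px. The vise yaws are -0.37 (orange) and -0.285 (blue), and the box yaw is -0.22. Next I shut the fingers and move over the orange grip.

move_arm(commands=[[[0.035, -0.0125, 0], [0, 0, 0], 0], [[0.035, -0.0125, 0], [0, 0, 0], 0], [[0.035, -0.0125, 0], [0, 0, 0], 0], [[0.035, -0.0125, 0], [0, 0, 0], 0], [[0.035, -0.0125, 0], [0, 0, 0], 0], [[0.035, -0.0125, 0], [0, 0, 0], 0], [[0.035, -0.0125, 0], [0, 0, 0], 0], [[0.035, -0.0125, 0], [0, 0, 0], 0], [[0.035, -0.0125, 0], [0, 0, 0], 0], [[0.035, -0.0125, 0], [0, 0, 0], 0], [[0.035, -0.0125, 0], [0, 0, 0], 0], [[0.03, -0.0125, 0], [0, 0, 0], 0]])

```text
clock: 1.2
ee_pos: [531.6, -266.4, 205.2]
tcp_rot: [-3.099, -0.515, -0.0]
force: [0.0, -0.5, -0.4]
opening: 17.5
grip_force: 0.0
```

move_arm(commands=[[[0, 0, 0], [0, 0, 0.06], 0], [[0, 0, 0], [0, 0, 0.06], 0], [[0, 0, 0], [0, 0, 0.06], 0], [[0, 0, 0], [0, 0, 0.06], 0], [[0, 0, 0], [0, 0, 0.06], 0], [[0, 0, 0], [0, 0, 0.05], 0], [[0, 0, 0.02], [0, 0, 0], 0], [[0, 0, 0.02], [0, 0, 0], 0], [[0, 0, 0.02], [0, 0, 0], 0], [[0, 0, 0], [0, 0, 0], 0], [[0, 0, 0], [0, 0, 0], 0]])

```text
clock: 2.12
ee_pos: [528.9, -267.5, 144.0]
tcp_rot: [-3.086, 0.579, 0.005]
force: [-0.4, 0.2, 0.4]
opening: 0.7
grip_force: 0.0
```

```bash
cat > look.py <<'E'
import sys
from h import *
from scipy.spatial.transform import Rotation as R
s=manip.sense(); m=manip.camera_model("wrist"); p=manip.snapshot("wrist")
print(s['clock'],s['ee_pos'].round(1),R.from_rotvec(s['tcp_rot']).as_matrix().round(3).tolist(),s['opening'],s['force'].round(1))
cv2.imwrite(f"pics/{sys.argv[1]}.png",p[:,:,::-1])
# predicted wrist pixels for world points given x,y,z
for a in sys.argv[2:]:
    X=np.array([float(v) for v in a.split(',')]); c=cv2.Rodrigues(m['rvec'])[0]@X+m['tvec']
    r=np.hypot(c[0],c[1]); th=np.arctan2(r,c[2]); print(a,m['cx']+m['fx']*th*c[0]/r,m['cy']+m['fy']*th*c[1]/r)
E
python3 look.py w1 529.5,-265.6,105.4 532.3,-266.7,105
```

```text
2.1167 [ 528.9 -267.5  144. ] [[0.932, -0.363, -0.003], [-0.363, -0.932, 0.002], [-0.004, -0.001, -1.0]] 0.6589946392714713 [-0.4  0.2  0.4]
529.5,-265.6,105.4 251.82792673613943 217.3960411520534
532.3,-266.7,105 251.83302466995607 213.58107564024004
```

View pics/w1.png

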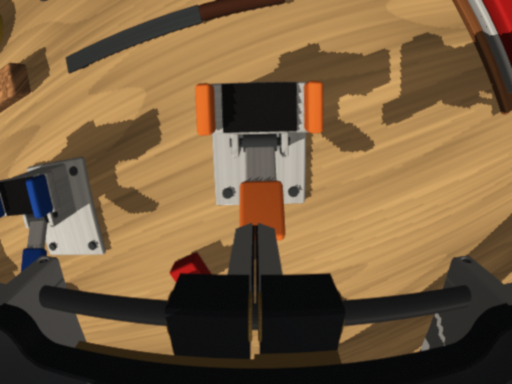

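The wrist picture shows the orange grip at about x 240–285, y 181–238. The predicted pad is at (252,217), so the vise seems a few mm further right and ahead. The fingertips show at (258,228). I'll check the camera bias against the TCP and refit on the wrist view.

```bash
python3 look.py w2 528.9,-267.5,144
python3 - <<'E'
from h import *
m=manip.camera_model("wrist");Rm=cv2.Rodrigues(m['rvec'])[0]
print(m['cx'],m['cy'])
def pr(X):
    c=X@Rm.T+m['tvec'];r=np.hypot(c[:,0],c[:,1]);t=np.arctan2(r,c[:,2])
    return np.c_[m['cx']+m['fx']*t*c[:,0]/r,m['cy']+m['fx']*t*c[:,1]/r]
a=.7
g=[(10-l*np.cos(a)+7*np.sin(a),w,55+l*np.sin(a)+7*np.cos(a)) for l,w in((90,18),(90,-18),(40,18),(40,-18))]
A=np.array(g+[(-65,50,10),(-65,-50,10),(62,49,102),(62,-49,102)])
b=np.array([(240,232),(284.5,235),(241,182),(282,182),(217,204),(304,203),(196,84),(323,83)])
def W(p): c,s=np.cos(p[2]),np.sin(p[2]); return A@np.array([[c,s,0],[-s,c,0],[0,0,1]])+[p[0],p[1],0]
from scipy.optimize import least_squares
f=lambda p:(pr(W(p))-b).ravel()
print(f([565.9,-279.8,-.371]).reshape(-1,2).round(1).tolist())
r=least_squares(f,[565.9,-279.8,-.371],loss='soft_l1');print(r.x,f(r.x).reshape(-1,2).round(1).tolist())
E
```

```text
2.1667 [ 530.  -268.2  145.6] [[0.932, -0.363, -0.0], [-0.363, -0.932, 0.0], [-0.0, -0.0, -1.0]] 0.27593171975537667 [ 0.5 -0.1 -0.3]
528.9,-267.5,144 253.85466608725372 238.91369602905436
254.62801176279027 193.54680471443072
[[-12.4, 11.4], [-9.9, 8.5], [-11.4, 2.6], [-8.9, 2.6], [-9.2, 6.2], [-7.4, 7.2], [-10.6, 5.0], [-6.2, 5.6]]
[ 5.67324392e+02 -2.88926165e+02 -3.54983140e-01] [[-0.9, 6.4], [1.9, 2.5], [-1.5, -2.5], [1.2, -3.2], [-1.4, 3.0], [0.7, 2.5], [-1.5, -0.5], [2.9, -1.0]]
```

move_arm(commands=[[[0.0055, 0.003, 0.01], [0, 0, 0], 0], [[0, 0, 0.015], [0, 0, 0], 0], [[0, 0, 0.01], [0, 0, 0], 0], [[-0.004, 0, 0.006], [0, 0, 0], 0], [[-0.004, 0, 0.006], [0, 0, 0], 0], [[-0.003, 0, 0.006], [0, 0, 0], 0], [[-0.0025, 0, 0.0065], [0, 0, 0], 0], [[-0.0015, 0, 0.007], [0, 0, 0], 0], [[-0.001, 0, 0.007], [0, 0, 0], 0], [[0, 0, 0], [0, 0, 0], 0]])

```text
clock: 3.05
ee_pos: [518.0, -266.5, 70.1]
tcp_rot: [-3.087, 0.58, 0.003]
force: [-1.3, 0.4, -0.1]
opening: 0.5
grip_force: 0.0
```

move_arm(commands=[[[0, 0, 0.004], [0, 0, 0], 0], [[0, 0, 0.004], [0, 0, 0], 0], [[0, 0, 0.002], [0, 0, 0], 0]])

```text
clock: 3.3
ee_pos: [518.7, -266.9, 62.0]
tcp_rot: [-3.087, 0.579, 0.002]
force: [-5.8, 3.0, 16.2]
opening: 0.3
grip_force: 8.1
```

move_arm(commands=[[[0, 0, 0.002], [0, 0, 0], 0], [[0, 0, 0], [0, 0, 0], 0], [[0, 0, 0], [0, 0, 0], 0]])

```text
clock: 3.55
ee_pos: [518.8, -266.9, 62.0]
tcp_rot: [-3.087, 0.579, 0.002]
force: [-7.1, 3.5, 14.0]
opening: 0.4
grip_force: 7.3
```

```bash
python3 look.py w3
```

```text
3.55 [ 518.8 -266.9   62. ] [[0.932, -0.362, -0.001], [-0.362, -0.932, 0.001], [-0.002, -0.0, -1.0]] 0.4175243338224758 [-7.1  3.5 14. ]
```

View pics/w3.png

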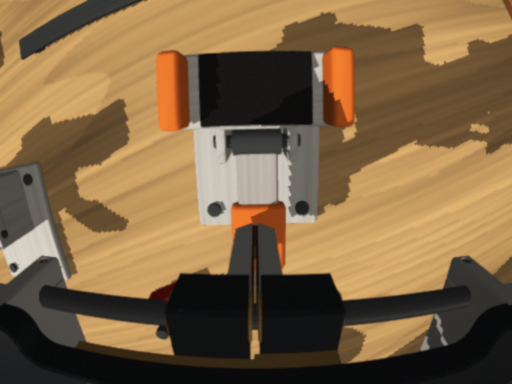

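z holds at 62 mm, the height for fully down, with 14 N on the stop. In the picture the lever lies level and the tips are centred on the grip. Next I lift off and move over the blue vise.

move_arm(commands=[[[0, 0, -0.03], [0, 0, 0], 0], [[0, 0, -0.035], [0, 0, 0], 0], [[0, 0, -0.025], [0, 0, 0], 0], [[-0.007, -0.032, 0], [0, 0, 0], 0], [[-0.007, -0.032, 0], [0, 0, 0], 0], [[-0.007, -0.032, 0], [0, 0, 0], 0], [[-0.007, -0.032, 0], [0, 0, 0], 0], [[-0.007, -0.032, 0], [0, 0, 0], 0], [[-0.007, -0.032, 0], [0, 0, 0], 0], [[-0.008, -0.032, 0], [0, 0, 0], 0], [[-0.008, -0.03, 0], [0, 0, 0], 0], [[0, 0, 0], [0, 0, -0.043], 0]])

```text
clock: 4.6
ee_pos: [557.5, -3.9, 149.5]
tcp_rot: [-3.108, 0.436, -0.0]
force: [-0.4, 0.4, -0.3]
opening: 0.1
grip_force: 0.0
```

move_arm(commands=[[[0, 0, 0], [0, 0, 0], 0], [[0, 0, 0], [0, 0, 0], 0]])

```text
clock: 4.77
ee_pos: [557.3, -9.2, 149.6]
tcp_rot: [3.109, -0.448, 0.0]
force: [0.6, 0.4, 0.4]
opening: 0.6
grip_force: 0.0
```

```bash
python3 look.py w4 551.7,-5.5,105.4 556.5,-10,147; python3 -c "
from h import *
p=manip.snapshot('side')[:,:,::-1];cv2.imwrite('pics/s4.png',p)
a=cv2.imread('pics/w4.png');s=cv2.resize(p[110:206,200:350],None,fx=2.6,fy=2.6)
H=np.zeros((384,800-0,3),np.uint8);H[:,:410]=a[:,50:460];H[:s.shape[0],410:800]=s[:384,:390];cv2.imwrite('pics/m4.png',H)"
```

```text
4.7667 [557.3  -9.2 149.6] [[0.959, -0.282, 0.0], [-0.282, -0.959, -0.0], [0.0, 0.0, -1.0]] 0.5800338403164551 [0.6 0.4 0.4]
551.7,-5.5,105.4 251.84316274107786 222.44061906848142
556.5,-10,147 255.78278702061056 237.25193434400876
```

View pics/m4.png

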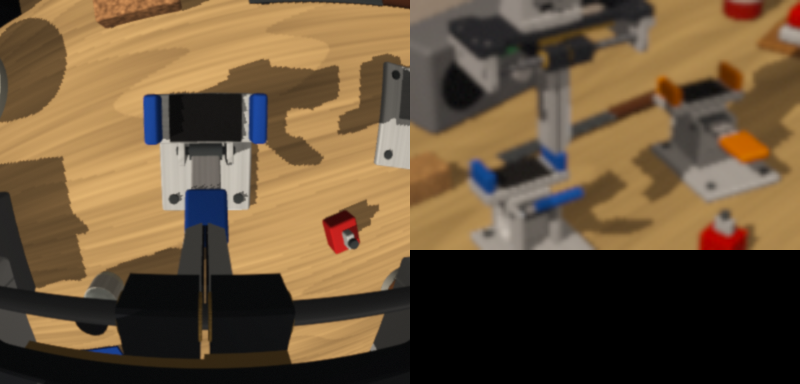

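The orange lever lies level in the side view. The blue grip (crop x 185–228) is centred under the fingertips (crop x 206), at the same relative distance as for orange, so I repeat the same push.

move_arm(commands=[[[0, 0, 0.015], [0, 0, 0], 0], [[0, 0, 0.015], [0, 0, 0], 0], [[0, 0, 0.01], [0, 0, 0], 0], [[-0.004, 0, 0.006], [0, 0, 0], 0], [[-0.004, 0, 0.006], [0, 0, 0], 0], [[-0.003, 0, 0.006], [0, 0, 0], 0], [[-0.0025, 0, 0.0065], [0, 0, 0], 0], [[-0.0015, 0, 0.007], [0, 0, 0], 0], [[-0.001, 0, 0.007], [0, 0, 0], 0], [[0, 0, 0.004], [0, 0, 0], 0], [[0, 0, 0.004], [0, 0, 0], 0], [[0, 0, 0.002], [0, 0, 0], 0]])

```text
clock: 5.87
ee_pos: [541.1, -4.5, 61.9]
tcp_rot: [-3.109, 0.446, 0.004]
force: [-8.7, 1.4, 21.5]
opening: 0.5
grip_force: 10.3
```

move_arm(commands=[[[0, 0, 0.002], [0, 0, 0], 0], [[0, 0, 0], [0, 0, 0], 0], [[0, 0, 0], [0, 0, 0], 0]])

```text
clock: 6.12
ee_pos: [541.1, -4.5, 61.8]
tcp_rot: [-3.11, 0.446, 0.004]
force: [-10.7, 1.3, 20.0]
opening: 0.3
grip_force: 10.1
```

Blue is down, with z at 62 and firm on the stop. Next I lift and move over the box clip.

move_arm(commands=[[[0, 0, -0.037], [0, 0, 0], 0], [[0, 0, -0.04], [0, 0, 0], 0], [[0, 0, -0.04], [0, 0, 0], 0], [[-0.009, -0.0345, 0], [0, 0, 0], 0], [[-0.009, -0.0345, 0], [0, 0, 0], 0], [[-0.009, -0.0345, 0], [0, 0, 0], 0], [[-0.009, -0.0345, 0], [0, 0, 0], 0], [[-0.009, -0.0345, 0], [0, 0, 0], 0], [[-0.009, -0.0345, 0], [0, 0, 0], 0], [[-0.009, -0.0345, 0], [0, 0, 0], 0], [[-0.009, -0.0345, 0], [0, 0, 0], 0], [[-0.009, -0.0345, 0], [0, 0, 0], 0]])

```text
clock: 7.12
ee_pos: [551.6, 318.0, 175.8]
tcp_rot: [-3.109, 0.446, -0.001]
force: [-0.6, -0.5, -0.6]
opening: 0.5
grip_force: 0.0
```

move_arm(commands=[[[0, 0, 0], [0, 0, -0.034], 0], [[0, 0, 0], [0, 0, 0], 0], [[0, 0, 0], [0, 0, 0], 0]])

```text
clock: 7.37
ee_pos: [551.4, 316.1, 175.6]
tcp_rot: [3.123, -0.342, -0.0]
force: [0.2, 1.0, -0.2]
opening: 0.4
grip_force: 0.0
```

```bash
python3 look.py w5 544.1,317.8,130.1 550,316.5,175; python3 -c "
from h import *
p=manip.snapshot('side')[:,:,::-1]
a=cv2.imread('pics/w5.png');s=cv2.resize(p[110:206,200:350],None,fx=2.6,fy=2.6)
H=np.zeros((384,800-0,3),np.uint8);H[:,:410]=a[:,50:460];H[:s.shape[0],410:800]=s[:384,:390];cv2.imwrite('pics/m5.png',H)"
```

```text
7.3667 [551.4 316.1 175.6] [[0.976, -0.216, -0.0], [-0.216, -0.976, -0.0], [-0.0, 0.0, -1.0]] 0.38211593548120365 [ 0.2  1.  -0.2]
544.1,317.8,130.1 254.01682658917102 223.02452666282903
550,316.5,175 253.95216925338934 239.7103002897064
```

View pics/m5.png

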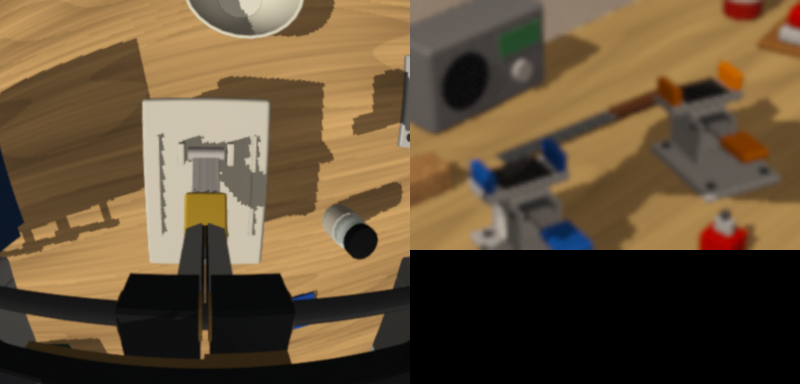

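The clip is centred under the fingertips (crop x 185–227 against 206). Both vise levers lie level in the side view. I push the clip on its arc, more gently because the box stands loose.

move_arm(commands=[[[0, 0, 0.015], [0, 0, 0], 0], [[0, 0, 0.015], [0, 0, 0], 0], [[0, 0, 0.008], [0, 0, 0], 0], [[-0.004, 0, 0.0055], [0, 0, 0], 0], [[-0.0035, 0, 0.0055], [0, 0, 0], 0], [[-0.003, 0, 0.006], [0, 0, 0], 0], [[-0.0025, 0, 0.006], [0, 0, 0], 0], [[-0.002, 0, 0.0065], [0, 0, 0], 0], [[-0.001, 0, 0.0065], [0, 0, 0], 0], [[0, 0, 0], [0, 0, 0], 0], [[0, 0, 0], [0, 0, 0], 0]])

```text
clock: 8.38
ee_pos: [535.3, 319.6, 101.6]
tcp_rot: [-3.123, 0.34, 0.002]
force: [0.5, -0.7, -0.1]
opening: 0.3
grip_force: 0.0
```

move_arm(commands=[[[-0.0005, 0, 0.003], [0, 0, 0], 0], [[0, 0, 0.002], [0, 0, 0], 0], [[0, 0, 0.002], [0, 0, 0], 0], [[0, 0, 0], [0, 0, 0], 0]])

```text
clock: 8.72
ee_pos: [535.3, 319.7, 95.3]
tcp_rot: [-3.123, 0.34, 0.0]
force: [-0.5, 0.5, 1.1]
opening: 0.2
grip_force: 0.1
```

move_arm(commands=[[[0, 0, 0.0015], [0, 0, 0], 0], [[0, 0, 0.001], [0, 0, 0], 0], [[0, 0, 0], [0, 0, 0], 0]])

```text
clock: 8.97
ee_pos: [535.4, 319.7, 95.0]
tcp_rot: [-3.123, 0.34, -0.0]
force: [-4.5, -0.9, 9.7]
opening: 0.5
grip_force: 5.1
```

z holds at 95.0 mm with 10 N, so the clip is on its stop. I lift clear and check.

move_arm(commands=[[[0, 0, -0.02], [0, 0, 0], 0], [[0, 0, -0.04], [0, 0, 0], 0], [[0, 0, -0.04], [0, 0, 0], 0], [[-0.04, 0, -0.01], [0, 0, 0], 0], [[-0.04, 0, 0], [0, 0, 0], 0], [[-0.03, 0, 0], [0, 0, 0], 0], [[0, 0, 0], [0, 0, 0], 0], [[0, 0, 0], [0, 0, 0], 0]])

```text
clock: 9.63
ee_pos: [426.9, 343.2, 203.0]
tcp_rot: [3.123, -0.337, 0.001]
force: [1.3, -0.3, -0.4]
opening: 0.3
grip_force: 0.0
```

```bash
python3 -c "
from h import *
p=manip.snapshot('side')[:,:,::-1];q=manip.snapshot('scene')[:,:,::-1]
a=cv2.resize(p[110:310,90:356],(532,400));b=cv2.resize(q[160:270,110:400],(580,220))
H=np.zeros((600,580,3),np.uint8);H[:380,:532]=a[:380];H[380:]=b;cv2.imwrite('pics/f.png',H);print(manip.sense()['force'])"
```

```text
[ 0.11866603  0.22169301 -0.57386835]
```

View pics/f.png

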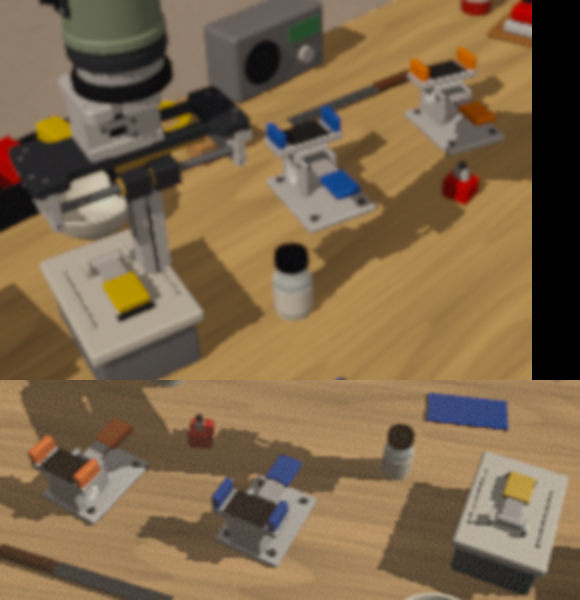

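The picture shows both levers level, the clip flat along the lid, and the box and the loose things visible in it where they were. The arm is clear of everything, so I hand the job in.

```bash
python3 -c "
from bench import manip
print(manip.sign_off())"
```

```text
the job is handed in; nothing more can be done
None
```

I pushed the orange lever, the blue lever and then the box clip fully down in that order, left the box and loose things in place, and handed the job in at about 10 s.

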